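# Hang the sink caddy from an S-hook on the counter rail

## Robot

A 7-joint arm with a two-finger parallel gripper is mounted at the origin on the work surface. World frame = base frame: x ahead of the robot, y to its left, z up, the work surface at z = 0. Lengths are in mm, angles in rad, forces in N, time in s.
With the tool pointing down it reaches from about 400 to 875 mm from the base axis. Payload 4.4 kg.
Tool frame: the origin (TCP) lies at the very end of the fingers, on their centre line; the grasp point (between the pads) lies 19 mm behind it; z points along the fingers, y is the line along which they close (so a half turn about z gives the same grasp; the last joint's range is limited). The gripper opens to 85 mm and grips with 20 to 120 N. Pads are 22 mm wide; open, the fingers measure 114 mm over their backs; the gripper's body (76 mm by 85 mm) begins 54 mm behind the grasp point. The pads swing forward as they close: fully open they stand 13 mm farther back than shut.
Start: joints at [1.085, 0.628, 0.038, 1.517, -0.027, 0.996, -0.02], TCP at [264.954, -593.563, 231.313] pointing down, gripper open.
Joint ranges: [-3.06, 3.06], [-0.37, 2.12], [-1.25, 1.32], [0.18, 2.47], [-1.1, 4.24], [0.23, 1.98], [-2.94, 2.94]. Speed limits (rad/s): [2.57, 2.57, 3.14, 3.14, 3.14, 3.14, 3.14].

## Interface

Orientations are given as [roll, pitch, yaw] about the fixed x, y, z axes, in that order (R = Rz(yaw) Ry(pitch) Rx(roll)).
In Python, from cell import monitor, viewer, workorder gives the robot as it stands.
- The arm moves only by the tool arm_command, never from a script. Its argument "series" is one flat list of numbers, 5 for each row, row after row: the opening in per cent of the stroke, from 0 (shut) to 100 (fully open), then the shift along the tool's x, y, z in cm, then the turn about the tool's z in degrees. In form: [claw, x, y, z, roll, claw, x, y, z, roll, ...]. A call has exactly 5 rows; each row is the pose to reach, as a shift and turn from the pose commanded when the call began, along the tool's axes at that moment; what a row does not reach only later rows make up. A row lasts 1/12 s, in which the tool goes at most 41.7 mm and 7.16 degrees, less where a joint would pass 70% of its speed; a pose out of reach is approached as far as the arm can. A call with a gripper value outside its range is refused whole. The fingers move at their own pace and stop on an object; the grip force is fixed at half the most. Time passes only in rows, so rows that repeat a pose let the fingers close, or fill a call up. It gives the time, the measured TCP pose, the force, the opening and the grip force at its end, in the units of the state.
- monitor.read_state(): the state, without advancing time (a new reading comes with each control period).
- viewer.get_image(name): name is "scene" or "top"; returns (picture, depth): 480x640x3 uint8, red, green, blue; 480x640 float32, mm along the optical axis (not along the pixel's ray), 0 where there is no reading.
- viewer.camera_model(name): a dict with "mtx" (3x3 intrinsics, pixels), "R" (3x3) and "t" (3): a world point X has camera coordinates R X + t. Camera axes: x right, y down, z forward; pixel columns grow to the right and rows downward; lengths in mm; the calibration is good to about 2 mm. A picture is of the moment at which its call begins. camera_model takes no time and is no camera call.
- workorder.finish_job(): hands the job in; it is judged then, once.
The state is a dict: "clock": time; "qpos": joint angles; "qd": joint speeds; "tau": joint torques, N m; "eef_pos": TCP position; "tool_rot": TCP orientation; "force": force on the tool from outside, world axes, zero at the start; "torque": the same for the moment, N m; "width": finger opening in mm; "gripper_force": force on a finger pad.
Only numpy, scipy, OpenCV 4.12 (cv2) and the standard library are available. Lean on these libraries where they do the work, as an engineer would, in place of code of your own. Each camera call takes 0.05 s, during which the arm holds its last target. There are 200 camera calls.

## Task

Take the big S-hook off its low parking stand and hook it over the tall rail, well clear of the black stop collar; the rail is clamped at a height you have to feel for. Still holding the hook and keeping it resting on the rail, slide it gently along until it touches the collar. Let go, then hang the steel sink caddy by its arch from the hook's lower curl and leave it hanging freely there with the hook still by the collar; press gently throughout (under about 20 N), never drop the hook, and leave the soap bottle, jar and cup alone.

Things in the scene. Friction and masses are not known exactly. Their poses are not given: they have to be found in the camera images.
- rail: Tall fixed kitchen rail: two steel posts 12 mm thick, 285 mm tall, on round feet 64 mm across, at y = -150 and +150 mm of its frame; between them a level round steel bar 12 mm in diameter along its y axis, right above the origin, held by black sleeves. Origin: on the counter midway between the posts; -x is the robot's side.
- rail_mark (a point): Point on the rail's frame 265 mm above its origin: the middle of the bar's height range. The bar's axis is clamped 257 to 273 mm above the origin; NOT reported: feel for it. A black stop collar (22 mm across, 22 mm long) is clamped round the bar, its rubber -y face at y = +10 to +45 mm, NOT reported; it yields 1 mm per 1.5 N, 4 mm at most. From y = -110 mm to it the bar is free. The bar is stiff.
- park: Low fixed parking stand: wooden foot 110 x 160 x 10 mm, two posts at y = -62 and +62 mm, a round steel bar 12 mm in diameter along its y axis, axis 165 mm above the origin. Origin: on the counter under the middle of the bar; -x is the robot's side. The S-hook hangs on this bar at the start, in line with the stand's x axis.
- hook: Loose S-hook of 8 mm steel rod, 0.12 kg, in its x-z plane, z up. Origin: axis of the 12 mm bar it sits on (crown underside 6 mm above). Rod centre line (x,z mm): upper tip (15,-11), (15,-5), crown (0,10), (-15,-5), (-15,-50), slant to (15,-80), (15,-125), bottom (0,-140), (-15,-125), lower tip (-15,-119). Upper mouth opens to +x, lower curl opens up on the -x side.
- hook_tab (a point): Middle of the hook's black grip tab, 32 mm above its origin. Tab 22 mm (x) x 10 mm (y), from 18 to 46 mm above the origin; below it a guard disc 26 mm across, 14 to 18 mm above the origin. Pinch the tab across y from above, fingertips just above the disc (20 mm above the origin).
- hook_mouth (a point): Middle of the upper mouth's way in, 37 mm below the hook's origin, between upper tip and slant. A bar gets in or out at this height, level along x: lift the hook 37 mm from its seat and draw it to -x to unhook; to hook on, come from the bar's -x side with this point at bar height, move +x until it is on the bar, then lower.
- hook_seat (a point): Where the axis of an 8 mm rod lies when seated in the hook's lower curl: 132 mm below the hook's origin. A rod gets in from the -x side over the lower tip, 39 mm above this seat, moving level along +x until right above it, and is then lowered.
- caddy: Loose open steel sink caddy, 0.2 to 0.3 kg: tray 140 (x) x 84 (y) x 38 mm high. Origin: centre of the underside. Over x = 0 a rigid arch of 8 mm rod in the y-z plane: top straight from y = -22 to +22 mm, axis 105 mm up, legs at y = -40 and +40 mm. Grip tab at its -x end.
- caddy_arch (a point): Middle of the arch's top rod, on its axis: 105 mm above the caddy's origin.
- caddy_tab (a point): Centre of the top face of the caddy's black upright grip tab, 87 mm to -x of the caddy's origin and 85 mm up. Tab 34 mm (x) x 10 mm (y), free for 47 mm below its top. Pinch it across y from above, firmly (about 50 N): the weight lies 87 mm ahead. Held here, with the gripper on the robot's side of the rail, gripper, bar and hook stay clear of one another.
- soap: Bystander: dish-soap bottle, 60 mm in diameter, about 190 mm tall, loose; origin at the centre of its underside.
- jar: Bystander: jar, 70 mm in diameter, 100 mm tall, loose; origin at the centre of its underside.
- cup: Bystander: white cup, 66 mm across the rim, 80 mm tall, loose; origin at the centre of its underside.
Not all that is in view belongs to the job. There is more than one size of the hook; the job needs the larger. What is shaped like the caddy but red is not meant.

How it is judged (in metres and radians):
On the way, in this order (a step that is already met when the one before it is completed fails the run):
1. the hook, held in the fingers, rests on the tall rail's bar with its origin more than 30 mm from the centre of the collar's rubber face ring (x of hook in the frame of rail between -0.008 and 0.008 m and z of hook in the frame of rail between 0.248 and 0.282 m and contact force between hook and rail above 0.8 N and contact force between the fingers and hook above 1 N and distance between hook and pad_c0 above 0.03 m), for 0.1 s.
2. the hook, still held and still resting on the bar, touches the stop collar with at least 1 N (x of hook in the frame of rail between -0.008 and 0.008 m and z of hook in the frame of rail between 0.248 and 0.282 m and contact force between hook and rail above 0.8 N and contact force between the fingers and hook above 1 N and contact force between hook and pad_c0 above 1 N), for 0.1 s.
At the end, for the whole second after the job is handed in: Hook on the tall bar (within 8 mm of its line), its rod within about 9 mm of the collar; caddy hanging by its arch in the lower curl (within 9 mm of the seat), off the counter, within 0.3 rad of level; hook and caddy at rest (below 0.06 m/s) (x of hook in the frame of rail between -0.008 and 0.008 m and z of hook in the frame of rail between 0.248 and 0.282 m and contact force between hook and rail above 0.8 N and distance between hook and pad_c0 below 0.018 m and distance between caddy_arch and hook_seat below 0.009 m and contact force between caddy and hook above 1 N and angle between caddy's own z axis and vertical below 0.3 rad and height (world z) of caddy above 0.008 m and linear speed of each of caddy, hook below 0.06 m/s); the robot touches nothing.
It fails at once if the hook presses on the tall rail or its collar with more than 25 N (contact force between hook and rail above 25 N).
It fails at once if the caddy presses on the hook with more than 25 N (contact force between caddy and hook above 25 N).
It fails at once if the hook is dropped (its origin below 0.12 m) (height (world z) of hook below 0.12 m).
It fails at once if the soap bottle, jar or cup is moved more than 30 mm (distance of any of soap, jar, cup from where it was at the start of the episode above 0.03 m).
It also fails if it takes over 72 s, if anything falls off the work surface, if the arm or the gripper's body presses on something with over 40 N, if the wrist force passes 120 N, or if a joint passes its speed limit or range.

## Working session

There is one attempt and no reset: what is moved stays moved. The work goes in short steps, Python scripts to look and compute and a tool call to move; the robot and the scene stay as the last step left them, time stands still between calls to the robot, and variables do not carry over. Pictures are saved under pics/ and viewed, at most 10 in all, crops included, and the job is handed in when it is done.

Besides the shell and the picture viewer there is one more tool, called after "Request:" as name(argument=value, ...) on one line, values as JSON. arm_command: Moves the arm, as the interface text tells. Its arguments: {"type":"object","properties":{"series":{"type":"array","items":{"type":"number"}}},"required":["series"]}

```bash
mkdir -p pics; cat > h.py <<'E'
import numpy as np, cv2
from cell import monitor, viewer, workorder
def snap(name,fn,crop=None,scale=1):
    im,d=viewer.get_image(name)
    np.savez('%s.npz'%fn,im=im,d=d)
    o=im[:,:,::-1]
    if crop: x0,y0,x1,y1=crop; o=o[y0:y1,x0:x1]
    cv2.imwrite('pics/%s.png'%fn,cv2.resize(o,None,fx=scale,fy=scale,interpolation=cv2.INTER_CUBIC))
    return im,d
def crop(fn,c,scale,out):
    im=np.load('%s.npz'%fn)['im']; x0,y0,x1,y1=c
    cv2.imwrite('pics/%s.png'%out,cv2.resize(im[y0:y1,x0:x1,::-1],None,fx=scale,fy=scale,interpolation=cv2.INTER_CUBIC))
def ray(name,u,v):
    m=viewer.camera_model(name);K,R,t=[np.array(m[k]) for k in('mtx','R','t')]
    return -R.T@t, R.T@np.linalg.solve(K,[u,v,1.])
def atz(name,u,v,z):
    c,r=ray(name,u,v); return c+r*(z-c[2])/r[2]
def atd(name,u,v,d):
    c,r=ray(name,u,v); return c+r*d
def proj(name,X):
    m=viewer.camera_model(name);K,R,t=[np.array(m[k]) for k in('mtx','R','t')]
    p=K@(R@np.array(X,float)+t); return p[:2]/p[2]
E
python3 - <<'E'
from h import *
snap('scene','s0');snap('top','t0')
for n in('scene','top'): print(n,ray(n,320,240),viewer.camera_model(n)['mtx'])
print(monitor.read_state())
E
```

```text
scene (array([1370.80812942, -211.02334998,  888.59009199]), array([-0.74817295,  0.23578109, -0.62059004])) [[482.82476954   0.         310.87677989]
 [  0.         482.82476954 245.51430127]
 [  0.           0.           1.        ]]
top (array([ 421.4489836 ,   34.18395064, 1202.44302093]), array([ 0.10278911,  0.01042632, -0.99469348])) [[439.55952745   0.         322.55320792]
 [  0.         439.55952745 243.28008292]
 [  0.           0.           1.        ]]
{'clock': 0.1, 'qpos': array([ 1.08518017,  0.62928258,  0.03847569,  1.51824081, -0.02696851,
        0.99630334, -0.01999434]), 'qd': array([-0.00123718, -0.00218731,  0.0025471 , -0.0035956 ,  0.00039355,
        0.00010045, -0.00057933]), 'tau': array([ 4.44885576e-03, -5.64528751e+01,  1.23116311e+00, -1.93971705e+01,
        1.12747896e-02,  5.43614093e-03,  5.48794537e-05]), 'eef_pos': array([ 264.71481364, -593.05382445,  230.47156248]), 'tool_rot': array([-3.13987834e+00,  6.28640746e-05,  4.19814598e-01]), 'force': array([ 0.26862665, -0.36839486,  0.41344035]), 'torque': array([ 0.05892152, -0.03450275,  0.00524327]), 'gripper_force': 0.0, 'width': 85.36622469944044}
```

View pics/s0.png

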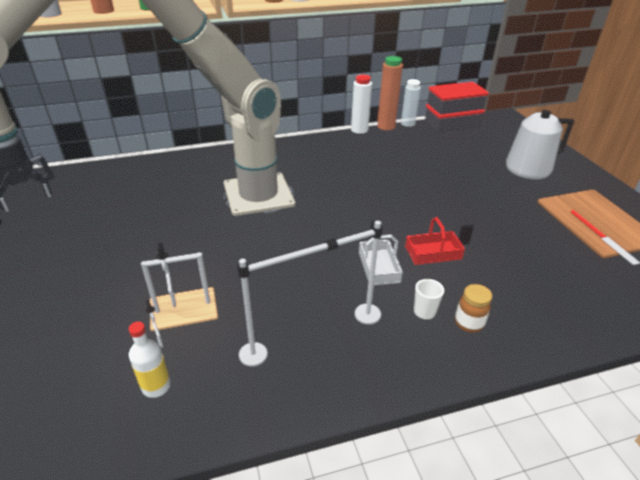

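View pics/t0.png

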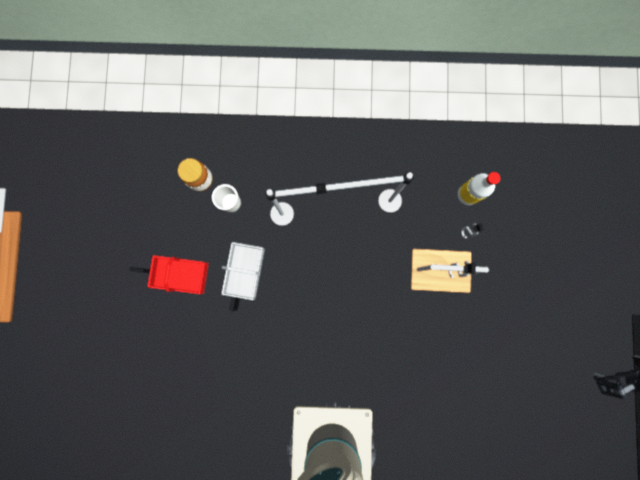

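The top view shows the rail (270,193)-(410,178) with its collar at (321,188), the park at (441,270), the steel caddy at (243,271), its tab at (235,304), and the red one at (178,275). Hook candidates are the one on the park bar at (455,268) and a small one near the soap at (470,230).

```bash
python3 - <<'E'
from h import *
a=np.load('t0.npz')['im'];b=np.load('s0.npz')['im']
f=lambda i,x,y,w,h,s:cv2.resize(i[y:y+h,x:x+w,::-1],(w*s,h*s),interpolation=cv2.INTER_CUBIC)
A=f(a,405,215,100,75,4);B=f(a,205,230,100,75,4);C=f(b,120,230,100,75,4);D=f(a,260,165,160,60,5)[:, :800]
o=np.vstack([np.hstack([A,B]),np.hstack([C,cv2.resize(D,(400,150))]) if 0 else np.hstack([C,np.vstack([cv2.resize(D,(400,150)),f(b,230,210,160,60,3)[:150,:400]])])])
cv2.imwrite('pics/c0.png',o)
E
```

```text
(no output)
```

View pics/c0.png

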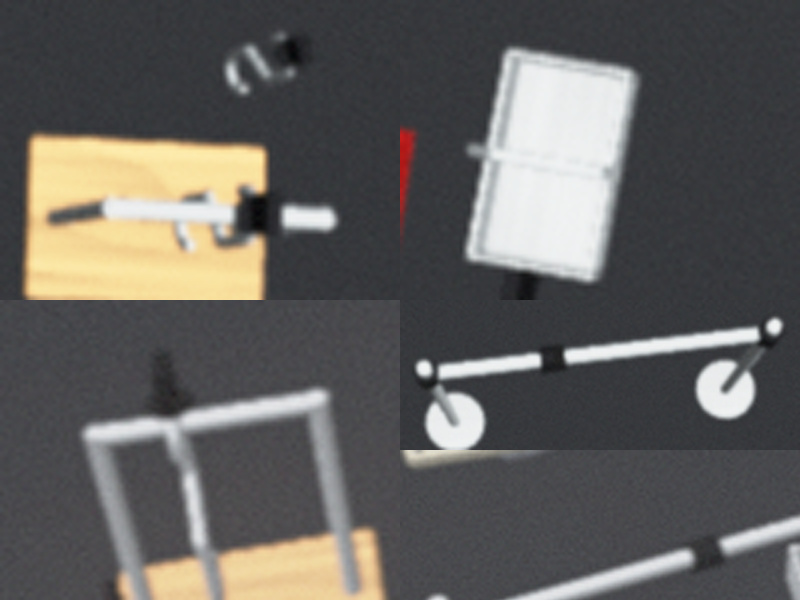

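The hanging hook with the tab at top (469,268) is the large one; the loose one at (470,228) is small and lies on the counter. The steel caddy's arch runs (222,268)-(257,273).

```bash
python3 - <<'E'
from h import *
np.set_printoptions(precision=1,suppress=True)
d=np.load('t0.npz')['d']
p=lambda n,u,v,z:print(n,atz('top',u,v,z), 'depthpt',atd('top',u,v,d[int(round(v)),int(round(u))]))
p('tabtop',469.5,268.3,211)
p('barL',431,266.8,171);p('barR',488.5,269.5,171)
p('footTL',411.8,249,10);p('footTR',471.3,252,10);p('footBL',411.5,291,10);p('footBR',471.5,294,10)
p('railL',270,193,271);p('railR',409.5,177,271);p('collar',321.5,188,276)
p('rail foot L',282,213.5,3);p('foot R',390,200.5,3)
s=lambda u,v,z:print('scene',atz('scene',u,v,z))
s(161.3,244,211);s(163.5,257,183)
# caddy
for n,u,v,z in [('TL',205+510/4-100,230+50/4,38),('TR',205+635/4-100,230+70/4,38),('BL',205+470/4-100,230+262/4,38),('BR',205+598/4-100,230+280/4,38),('archL',205+475/4-100,230+150/4,97),('archR',205+610/4-100,230+172/4,97)]: p(n,u,v,z)
p('ctab',235,305,85)
# collar faces pixel crop D: scale 2.5
for u in(541,565): p('collarface',260+(u-400)/2.5,165+(357-300)/2.5,276)
E
```

```text
tabtop [ 469.9 -294.   211. ] depthpt [ 470.2 -296.4  203.6]
barL [ 472.6 -217.   171. ] depthpt [ 472.7 -217.6  168.6]
barR [ 470.3 -351.7  171. ] depthpt [ 470.4 -352.3  169.4]
footTL [ 527.5 -203.8   10. ] depthpt [ 528.5 -205.9   -0.9]
footTR [ 524.1 -365.5   10. ] depthpt [ 524.5 -367.2    4.9]
footBL [ 413.8 -204.1   10. ] depthpt [ 413.8 -206.     0.8]
footBR [ 410.6 -365.7   10. ] depthpt [ 410.6 -368.     3.1]
railL [616.2 154.6 271. ] depthpt [612.7 152.5 287.7]
railR [ 660.1 -145.1  271. ] depthpt [ 656.  -141.9  287.4]
collar [629.3  44.1 276. ] depthpt [630.5  44.1 270.6]
rail foot L [615.8 153.8   3. ] depthpt [611.8 151.4  27.2]
foot R [ 661.  -143.5    3. ] depthpt [ 653.8 -138.2   38.6]
scene [ 471.1 -299.1  211. ]
scene [ 483.2 -300.   183. ]
TL [528.2 279.1  38. ] depthpt [531.4 286.4   3. ]
TR [517.3 195.3  38. ] depthpt [520.8 201.2  -4.3]
BL [387.4 298.5  38. ] depthpt [386.3 306.7   1.6]
BR [378.1 213.7  38. ] depthpt [376.9 218.9   4.2]
archL [459.  285.5  97. ] depthpt [458.9 284.7 100.5]
archR [447.8 200.1  97. ] depthpt [449.2 209.   37.5]
ctab [365.9 255.1  85. ] depthpt [365.  258.9  65.8]
collarface [629.4  55.  276. ] depthpt [630.3  55.1 272.1]
collarface [630.   34.5 276. ] depthpt [631.8  34.5 268.1]
```

Request:
arm_command(series=[50,2,-1.2,-0.2,2,50,6,-3.6,-0.4,6,50,10,-6.1,-0.6,10,50,13.5,-8.2,-0.8,13,50,15.5,-9.4,-1,15])

```text
clock: 0.52
eef_pos: [369.9, -441.0, 240.8]
tool_rot: [-3.139, -0.0, 0.157]
force: [0.7, 0.2, 0.4]
width: 42.7
gripper_force: 0.0
```

```bash
cat >> h.py <<'E'
def to(x,y,z,yaw=None):
    "shift cm in tool axes and turn deg from measured pose"
    s=monitor.read_state();R=cv2.Rodrigues(np.zeros(3))[0]
    from scipy.spatial.transform import Rotation as Ro
    R=Ro.from_euler('xyz',s['tool_rot']).as_matrix()
    e=np.array(s['eef_pos']);sh=R.T@(np.array([x,y,z])-e)/10
    t=0 if yaw is None else -np.degrees((yaw-s['tool_rot'][2]+np.pi/2)%np.pi-np.pi/2)
    print('shift',np.round(sh,2),'turn',round(t,1),'| clock %.2f eef'%s['clock'],np.round(e,1),'rot',np.round(s['tool_rot'],3),'F',np.round(s['force'],1),'w %.1f g %.1f'%(s['width'],s['gripper_force']))
E
python3 -c "
from h import *
to(470,-296,245,-0.02)"
```

```text
shift [ 12.16 -12.76  -0.38] turn 10.2 | clock 0.52 eef [ 369.9 -441.   240.8] rot [-3.139 -0.     0.157] F [0.7 0.2 0.4] w 42.7 g 0.0
```

Request:
arm_command(series=[50,3,-3.2,-0.4,3,50,6.2,-6.5,-0.4,6,50,9.5,-10,-0.4,8.5,50,12,-12.6,-0.4,10.2,50,12,-12.6,-0.4,10.2])

```text
clock: 0.93
eef_pos: [472.0, -292.5, 244.8]
tool_rot: [-3.136, -0.002, -0.01]
force: [0.1, 1.2, -0.3]
width: 42.6
gripper_force: 0.0
```

```bash
python3 -c "
from h import *
snap('top','t1'); im=np.load('t1.npz')['im'];snap('scene','s1');s=np.load('s1.npz')['im']
f=lambda i,x,y,w,h,s:cv2.resize(i[y:y+h,x:x+w,::-1],(w*s,h*s),interpolation=cv2.INTER_CUBIC)
cv2.imwrite('pics/c1.png',np.hstack([f(im,415,215,100,100,4),f(s,110,190,100,100,4)]))
to(470,-296,186,-0.02)"
```

```text
shift [ 0.11 -0.16  5.89] turn 0.4 | clock 1.03 eef [ 468.8 -297.7  244.9] rot [-3.14  -0.    -0.013] F [-0.9 -0.4 -0.5] w 42.7 g 0.0
```

View pics/c1.png

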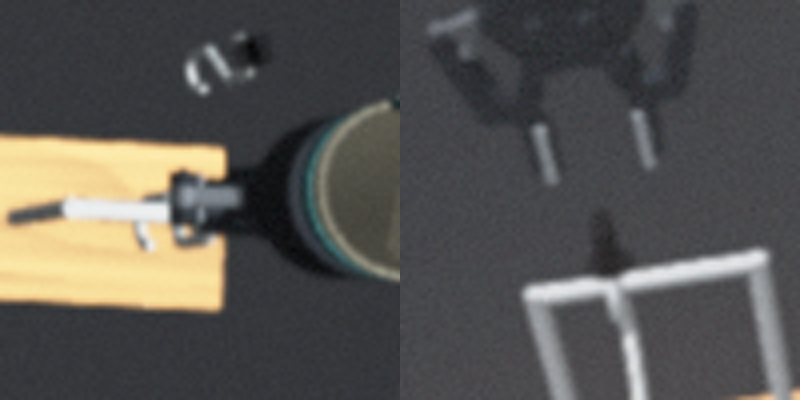

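The gripper is centred over the hook's tab: fingertips at (552,183)/(650,165) in the crop, tab at (602,213). Now I go down and close.

Request:
arm_command(series=[50,0.1,-0.1,1.5,0.4,50,0.1,-0.1,3.5,0.4,50,0.1,-0.1,5,0.4,50,0.1,-0.1,5.7,0.4,50,0.1,-0.1,5.8,0.4])

```text
clock: 1.45
eef_pos: [466.0, -301.1, 185.8]
tool_rot: [-3.141, 0.003, -0.029]
force: [0.9, -0.9, -0.5]
width: 42.6
gripper_force: 0.0
```

```bash
python3 -c "
from h import *
to(470,-296,186,-0.02)"
```

```text
shift [ 0.39 -0.52 -0.02] turn -0.5 | clock 1.45 eef [ 466.  -301.1  185.8] rot [-3.141e+00  3.000e-03 -2.900e-02] F [ 0.9 -0.9 -0.5] w 42.6 g 0.0
```

Request:
arm_command(series=[0,0,0,0,0,0,0,0,0,0,0,0,0,0,0,0,0,0,0,0,0,0,0,0,0])

```text
clock: 1.87
eef_pos: [468.4, -301.0, 188.3]
tool_rot: [3.14, -0.002, -0.027]
force: [0.4, -0.9, 3.4]
width: 8.8
gripper_force: 60.3
```

```bash
python3 -c "
from h import *
to(470,-296,186,-0.02)"
```

```text
shift [ 0.15 -0.5   0.23] turn -0.4 | clock 1.87 eef [ 468.4 -301.   188.3] rot [ 3.14e+00 -2.00e-03 -2.70e-02] F [ 0.4 -0.9  3.4] w 8.8 g 60.3
```

Request:
arm_command(series=[0,0,0,-1,0,0,0,0,-2.4,0,0,0,0,-3.4,0,0,0,0,-3.7,0,0,0,0,-3.7,0])

```text
clock: 2.28
eef_pos: [468.5, -300.5, 225.5]
tool_rot: [3.141, -0.002, -0.027]
force: [0.6, 0.3, -1.6]
width: 8.7
gripper_force: 59.8
```

```bash
python3 -c "
from h import *
to(468,-301,225,-0.02)"
```

```text
shift [-0.05  0.06  0.05] turn -0.4 | clock 2.28 eef [ 468.5 -300.5  225.5] rot [ 3.141e+00 -2.000e-03 -2.700e-02] F [ 0.6  0.3 -1.6] w 8.7 g 59.8
```

Request:
arm_command(series=[0,-1,0,0,0,0,-2.5,0,0,0,0,-4.5,0,0,0,0,-6,0,0,0,0,-6.5,0,0,0])

```text
clock: 2.7
eef_pos: [398.8, -298.1, 223.5]
tool_rot: [-3.14, 0.004, -0.029]
force: [-0.7, -0.3, -0.8]
width: 8.8
gripper_force: 59.7
```

```bash
python3 -c "
from h import *
snap('scene','s2');snap('top','t2');i=np.load('s2.npz')['im']
f=lambda i,x,y,w,h,s:cv2.resize(i[y:y+h,x:x+w,::-1],(w*s,h*s),interpolation=cv2.INTER_CUBIC)
cv2.imwrite('pics/c2.png',np.hstack([f(i,100,170,120,120,4)]))
to(468,-301,225,-0.02)"
```

```text
shift [ 6.66  0.07 -0.1 ] turn -0.5 | clock 2.80 eef [ 401.5 -298.4  224. ] rot [-3.141e+00  1.000e-03 -2.900e-02] F [ 0.4  0.4 -0.6] w 8.7 g 59.7
```

View pics/c2.png

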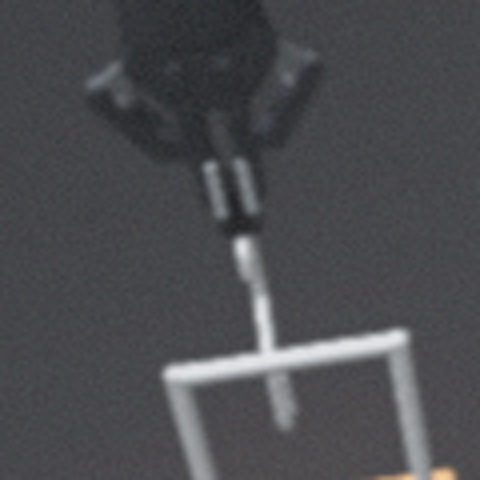

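The hook is held upright and clear of the park bar. Now up and across to the rail's robot side.

```bash
python3 -c "
from h import *
to(440,-160,326,0.06)"
```

```text
shift [  3.44 -13.95 -10.19] turn -5.1 | clock 2.80 eef [ 401.5 -298.4  224. ] rot [-3.141e+00  1.000e-03 -2.900e-02] F [ 0.4  0.4 -0.6] w 8.7 g 59.7
```

Request:
arm_command(series=[0,0,-1,-2.5,0,0,0,-3.5,-6,-1,0,1.2,-7,-9,-3,0,2.5,-10.5,-10.2,-4,0,3.5,-14,-10.2,-5])

```text
clock: 3.22
eef_pos: [445.1, -159.1, 329.8]
tool_rot: [3.139, -0.008, 0.06]
force: [1.8, 0.2, -1.8]
width: 8.5
gripper_force: 59.8
```

```bash
python3 -c "
from h import *
to(585,-43,326,0.148)"
```

```text
shift [ 14.65 -10.76   0.47] turn -5.1 | clock 3.22 eef [ 445.1 -159.1  329.8] rot [ 3.139 -0.008  0.06 ] F [ 1.8  0.2 -1.8] w 8.5 g 59.8
```

Request:
arm_command(series=[0,3,-2.2,0,-1,0,6.5,-4.7,0,-2.5,0,10,-7.2,0,-4,0,13.5,-9.5,0,-5,0,15,-10.7,0,-5])

```text
clock: 3.63
eef_pos: [589.4, -38.0, 325.8]
tool_rot: [-3.139, -0.003, 0.154]
force: [0.5, 0.1, -0.7]
width: 8.3
gripper_force: 59.7
```

Request:
arm_command(series=[0,0,0,0,0,0,0,0,0,0,0,0,0,0,0,0,0,0,0,0,0,0,0,0,0])

```text
clock: 4.05
eef_pos: [584.3, -45.0, 326.6]
tool_rot: [3.141, 0.0, 0.145]
force: [-0.3, -1.3, -1.0]
width: 8.9
gripper_force: 59.7
```

```bash
python3 -c "
from h import *
np.set_printoptions(precision=1,suppress=True)
snap('scene','s3');snap('top','t3');i=np.load('s3.npz')['im'];t=np.load('t3.npz')['im']
f=lambda i,x,y,w,h,s:cv2.resize(i[y:y+h,x:x+w,::-1],(w*s,h*s),interpolation=cv2.INTER_CUBIC)
cv2.imwrite('pics/c3.png',np.hstack([f(i,230,150,160,150,5)]))
to(585,-43,326,0.148)
"
```

```text
shift [ 0.1 -0.1  0.1] turn -0.1 | clock 4.15 eef [584.5 -44.6 326.7] rot [ 3.1 -0.   0.1] F [ 0.5 -0.1 -1.5] w 8.6 g 59.7
```

View pics/c3.png

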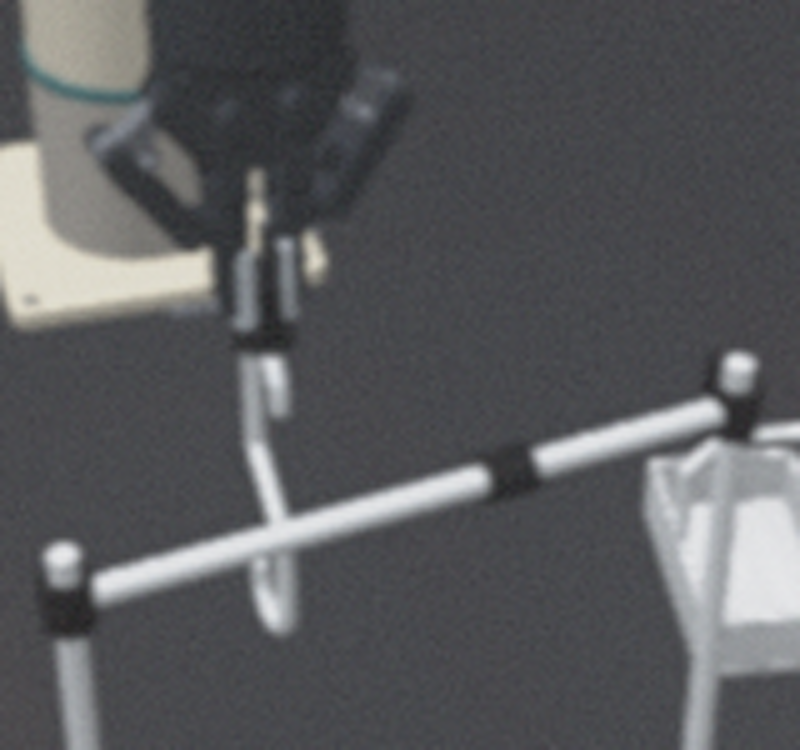

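Request:
arm_command(series=[0,1,0,0,0,0,2.5,-0.1,0,0,0,4.2,-0.1,0,0,0,5.3,-0.1,0,0,0,5.7,-0.1,0,0])

```text
clock: 4.57
eef_pos: [642.4, -34.3, 326.2]
tool_rot: [-3.141, -0.001, 0.147]
force: [-0.5, -0.6, -0.9]
width: 8.7
gripper_force: 59.7
```

Request:
arm_command(series=[0,0,0,0,0,0,0,0,0.4,0,0,0,0,0.8,0,0,0,0,1.2,0,0,0,0,1.6,0])

```text
clock: 4.98
eef_pos: [640.6, -34.5, 309.9]
tool_rot: [-3.142, 0.0, 0.147]
force: [0.5, -0.4, -1.3]
width: 8.6
gripper_force: 59.7
```

```bash
python3 -c "
from h import *
to(641,-34.8,310,0.148)
"
```

```text
shift [ 0.04  0.03 -0.01] turn -0.0 | clock 4.98 eef [640.6 -34.5 309.9] rot [-3.142  0.     0.147] F [ 0.5 -0.4 -1.3] w 8.6 g 59.7
```

Request:
arm_command(series=[0,0,0,0.4,0,0,0,0,0.8,0,0,0,0,1.2,0,0,0,0,1.4,0,0,0,0,1.5,0])

```text
clock: 5.4
eef_pos: [641.0, -34.3, 294.8]
tool_rot: [-3.141, 0.001, 0.147]
force: [-0.3, 0.3, -1.4]
width: 8.9
gripper_force: 59.7
```

Request:
arm_command(series=[0,0,0,0.1,0,0,0,0,0.2,0,0,0,0,0.3,0,0,0,0,0.4,0,0,0,0,0.5,0])

```text
clock: 5.82
eef_pos: [641.3, -34.3, 290.4]
tool_rot: [3.142, -0.0, 0.148]
force: [-0.2, -0.1, -1.0]
width: 9.0
gripper_force: 59.7
```

Request:
arm_command(series=[0,0,0,0.1,0,0,0,0,0.2,0,0,0,0,0.3,0,0,0,0,0.4,0,0,0,0,0.4,0])

```text
clock: 6.23
eef_pos: [641.1, -34.3, 286.1]
tool_rot: [-3.142, 0.0, 0.147]
force: [0.5, 0.4, -1.3]
width: 8.6
gripper_force: 59.7
```

Request:
arm_command(series=[0,0,0,0.1,0,0,0,0,0.2,0,0,0,0,0.3,0,0,0,0,0.4,0,0,0,0,0.4,0])

```text
clock: 6.65
eef_pos: [641.5, -34.3, 284.7]
tool_rot: [3.141, -0.002, 0.147]
force: [-3.5, 0.0, 10.1]
width: 8.9
gripper_force: 61.5
```

Request:
arm_command(series=[0,0.1,0,-0.1,0,0,0.1,0,-0.1,0,0,0.1,0,-0.1,0,0,0.1,0,-0.1,0,0,0.1,0,-0.1,0])

```text
clock: 7.07
eef_pos: [641.7, -34.3, 284.8]
tool_rot: [3.142, 0.0, 0.147]
force: [-4.4, -0.6, 6.9]
width: 8.8
gripper_force: 60.7
```

Request:
arm_command(series=[0,0,-0.5,0,0,0,0,-1.2,0,0,0,0,-2.0,0,0,0,0,-2.7,0,0,0,0,-3.0,0,0])

```text
clock: 7.48
eef_pos: [638.1, -6.8, 285.0]
tool_rot: [3.137, -0.002, 0.146]
force: [-2.4, -5.6, 6.2]
width: 8.8
gripper_force: 60.8
```

```bash
python3 -c "
from h import *
to(631,30.7,284,0.148)
"
```

```text
shift [-0.16 -3.82  0.08] turn -0.1 | clock 7.48 eef [638.1  -6.8 285. ] rot [ 3.137e+00 -2.000e-03  1.460e-01] F [-2.4 -5.6  6.2] w 8.8 g 60.8
```

Request:
arm_command(series=[0,-0.2,-0.2,-0.05,0,0,-0.2,-0.7,-0.05,0,0,-0.2,-1.2,-0.05,0,0,-0.2,-1.7,-0.05,0,0,-0.2,-2.0,-0.05,0])

```text
clock: 7.9
eef_pos: [633.5, 14.4, 284.8]
tool_rot: [3.14, -0.002, 0.147]
force: [-0.9, -4.6, 6.5]
width: 8.9
gripper_force: 60.7
```

Request:
arm_command(series=[0,0,-0.1,0,0,0,0,-0.2,0,0,0,0,-0.3,0,0,0,0,-0.4,0,0,0,0,-0.5,0,0])

```text
clock: 8.32
eef_pos: [632.9, 18.7, 284.8]
tool_rot: [3.139, -0.002, 0.147]
force: [0.2, -4.9, 6.6]
width: 8.6
gripper_force: 60.7
```

Request:
arm_command(series=[0,0,-0.1,0,0,0,0,-0.3,0,0,0,0,-0.5,0,0,0,0,-0.6,0,0,0,0,-0.8,0,0])

```text
clock: 8.73
eef_pos: [631.7, 26.4, 284.7]
tool_rot: [3.139, -0.002, 0.146]
force: [1.3, -4.3, 6.1]
width: 9.1
gripper_force: 60.7
```

Request:
arm_command(series=[0,0,-0.1,0,0,0,0,-0.2,0,0,0,0,-0.3,0,0,0,0,-0.4,0,0,0,0,-0.4,0,0])

```text
clock: 9.15
eef_pos: [631.0, 31.1, 284.8]
tool_rot: [3.14, -0.002, 0.147]
force: [0.3, -3.9, 5.6]
width: 8.4
gripper_force: 60.7
```

Request:
arm_command(series=[0,0,-0.1,0,0,0,0,-0.2,0,0,0,0,-0.3,0,0,0,0,-0.4,0,0,0,0,-0.4,0,0])

```text
clock: 9.57
eef_pos: [630.7, 33.2, 284.8]
tool_rot: [3.138, -0.002, 0.146]
force: [0.3, -6.3, 5.4]
width: 8.8
gripper_force: 60.7
```

Request:
arm_command(series=[0,0,-0.1,0,0,0,0,-0.2,0,0,0,0,-0.2,0,0,0,0,-0.2,0,0,0,0,-0.2,0,0])

```text
clock: 9.98
eef_pos: [630.5, 34.3, 284.8]
tool_rot: [3.137, -0.002, 0.145]
force: [1.3, -7.0, 5.9]
width: 9.0
gripper_force: 60.7
```

```bash
python3 -c "
from h import *
snap('top','t4');snap('scene','s4');i=np.load('s4.npz')['im'];t=np.load('t4.npz')['im']
f=lambda i,x,y,w,h,s:cv2.resize(i[y:y+h,x:x+w,::-1],(w*s,h*s),interpolation=cv2.INTER_CUBIC)
cv2.imwrite('pics/c4.png',np.hstack([f(i,270,170,100,120,4),f(t,270,150,100,120,4)]))
to(631,30.7,284,0.148)
"
```

```text
shift [-0.01  0.36  0.08] turn -0.2 | clock 10.08 eef [630.5  34.3 284.8] rot [ 3.137e+00 -2.000e-03  1.450e-01] F [ 0.3 -7.6  5.9] w 8.6 g 60.7
```

View pics/c4.png

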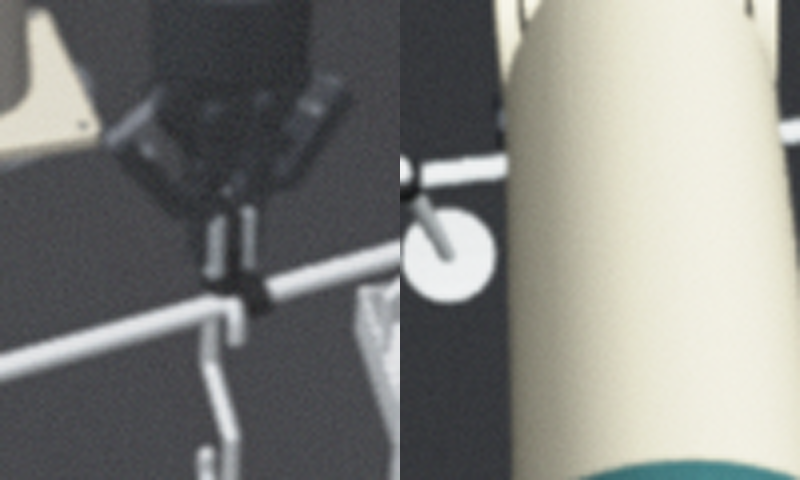

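Request:
arm_command(series=[0,0,-0.05,0,0,0,0,-0.05,0,0,0,0,0.05,-0.05,0,0,0,0.1,-0.1,0,0,0,0.15,-0.15,0])

```text
clock: 10.5
eef_pos: [630.4, 34.1, 285.0]
tool_rot: [3.138, -0.001, 0.146]
force: [1.7, -4.4, -2.1]
width: 8.9
gripper_force: 59.6
```

Request:
arm_command(series=[8,0,0,0,0,13,0,0,0,0,18,0,0,0,0,25,0,0,0,0,40,0,0,0,0])

```text
clock: 10.92
eef_pos: [629.2, 38.1, 284.9]
tool_rot: [-3.139, 0.001, 0.149]
force: [-0.3, 0.8, 0.8]
width: 32.2
gripper_force: 0.0
```

Request:
arm_command(series=[40,0,0,-0.5,0,40,0,0,-2,0,40,0,0,-4,0,40,0,0,-6,0,40,0,0,-7,0])

```text
clock: 11.33
eef_pos: [630.5, 37.2, 358.1]
tool_rot: [-3.141, -0.004, 0.148]
force: [0.6, 0.8, 0.4]
width: 34.2
gripper_force: 0.0
```

```bash
python3 -c "
from h import *
to(480,130,300,0.13)
"
```

```text
shift [-13.53 -11.39   5.77] turn 1.1 | clock 11.33 eef [630.5  37.2 358.1] rot [-3.141 -0.004  0.148] F [0.6 0.8 0.4] w 34.2 g 0.0
```

Request:
arm_command(series=[40,-2,-2,0,1,40,-5,-5,0,3,40,-8,-8,1,5,40,-11,-11,2.5,8,40,-13,-14,5,10])

```text
clock: 11.75
eef_pos: [483.4, 152.1, 310.9]
tool_rot: [-3.14, -0.003, -0.029]
force: [1.2, 1.1, -0.4]
width: 33.9
gripper_force: 0.0
```

```bash
python3 -c "
from h import *
to(366.3,257.3,130,-0.128)
"
```

```text
shift [-12.07 -10.13  18.07] turn 5.6 | clock 11.75 eef [483.4 152.1 310.9] rot [-3.14e+00 -3.00e-03 -2.90e-02] F [ 1.2  1.1 -0.4] w 33.9 g 0.0
```

Request:
arm_command(series=[40,-2.5,-2,1.5,1,40,-5.5,-4.5,4,3,40,-8.5,-7,6.5,4.5,40,-11,-9.5,9,5.6,40,-12,-10.1,11,5.6])

```text
clock: 12.17
eef_pos: [365.2, 258.4, 199.4]
tool_rot: [-3.139, 0.0, -0.122]
force: [-0.4, 0.4, -0.5]
width: 34.0
gripper_force: 0.0
```

Request:
arm_command(series=[40,0,0,1,0,40,0,0,3,0,40,0,0,5,0,40,0,0,6,0,40,0,0,6.2,0])

```text
clock: 12.58
eef_pos: [366.5, 254.7, 136.0]
tool_rot: [3.139, 0.003, -0.124]
force: [0.3, -0.5, -0.0]
width: 34.0
gripper_force: 0.0
```

```bash
python3 -c "
from h import *
snap('top','t5');snap('scene','s5');i=np.load('s5.npz')['im'];t=np.load('t5.npz')['im']
f=lambda i,x,y,w,h,s:cv2.resize(i[y:y+h,x:x+w,::-1],(w*s,h*s),interpolation=cv2.INTER_CUBIC)
cv2.imwrite('pics/c5.png',np.hstack([f(i,320,150,120,140,3),f(i,280,200,120,140,3)]))
to(366.3,257.3,46,-0.128)
"
```

```text
shift [-0.14 -0.2   9.14] turn 0.2 | clock 12.68 eef [367.5 255.1 137.4] rot [ 3.141e+00  1.000e-03 -1.240e-01] F [-0.  -0.5 -0.3] w 34.4 g 0.0
```

View pics/c5.png

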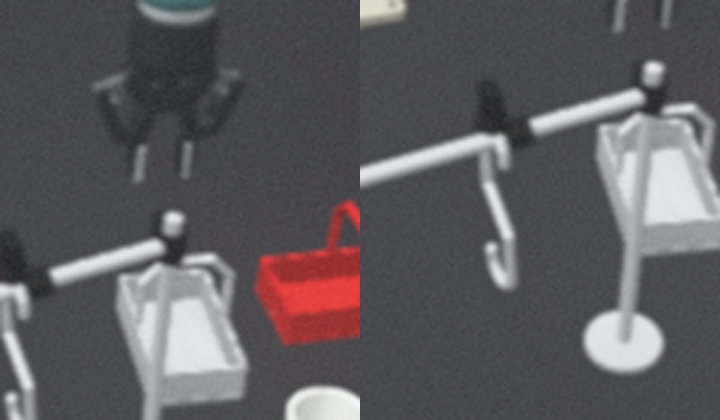

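The hook hangs at the collar, at (490,130) in the right-hand crop. The gripper is above the caddy tab, and I go down.

Request:
arm_command(series=[40,-0.1,-0.2,1.5,0,40,-0.1,-0.2,4,0,40,-0.1,-0.2,6.5,0,40,-0.1,-0.2,8.3,0,40,-0.1,-0.2,9,0])

```text
clock: 13.1
eef_pos: [366.9, 257.1, 46.6]
tool_rot: [3.141, 0.001, -0.125]
force: [0.3, -0.3, -0.9]
width: 34.2
gripper_force: 0.0
```

Request:
arm_command(series=[40,0,0,0,0,0,0,0,0,0,0,0,0,0,0,0,0,0,0,0,0,0,0,0,0])

```text
clock: 13.52
eef_pos: [368.0, 258.0, 48.9]
tool_rot: [-3.139, -0.002, -0.125]
force: [0.6, 0.7, 6.7]
width: 8.9
gripper_force: 60.2
```

```bash
python3 -c "
from h import *
to(366.3,257.3,46,-0.128)
"
```

```text
shift [-0.16  0.09  0.29] turn 0.2 | clock 13.52 eef [368.  258.   48.9] rot [-3.139e+00 -2.000e-03 -1.250e-01] F [0.6 0.7 6.7] w 8.9 g 60.2
```

Request:
arm_command(series=[0,0,0,-0.5,0,0,0,0,-2,0,0,0,0,-4,0,0,0,0,-5.8,0,0,0,0,-6.6,0])

```text
clock: 13.93
eef_pos: [367.6, 257.3, 115.6]
tool_rot: [-3.14, -0.002, -0.125]
force: [0.5, 0.5, -2.5]
width: 9.3
gripper_force: 58.8
```

```bash
python3 -c "
from h import *
np.set_printoptions(precision=1,suppress=True)
t=np.load('t5.npz');im=t['im'];d=t['d']
u,v=proj('top',[633.5,34,308]);print(u,v)
u,v=int(u),int(v)
print(im[v-10:v+11,u-12:u+13].mean(2).astype(int))
to(479,11,114,0.148)
"
```

```text
326.3689326210935 182.7245829043132
[[ 55  59  57  56  58  57  56  53  56  58  58  57  59  54  55  56  57  54
   56  57  56  57  54  56  56]
 [ 63  56  58  56  59  56  57  58  56  57  56  58  58  57  57  56  56  57
   58  56  58  55  57  56  57]
 [ 57  58  56  59  58  56  56  55  55  57  59  56  59  56  57  53  54  55
   53  57  56  54  56  55  57]
 [ 55  56  57  54  56  55  55  58  56  56  57  57  57  56  57  56  56  57
   57  58  56  56  58  56  58]
 [ 54  54  55  57  60  55  58  56  56  59  54  57  57  55  53  52  54  56
   56  56  57  55  58  58  56]
 [ 56  56  58  54  56  54  56  59  56  56  59  55  54  53  50  50  47  48
   51  58  56  56  58  59  58]
 [ 55  57  57  58  56  56  55  59  58  59  56  53  47  45  47  43  42  45
   53  56  58  55  54  55  58]
 [ 55  57  57  55  57  58  59  58  55  57  61  58  39  38  42  40  44  45
   54  57  56  58  57  57  55]
 [ 57  56  57  54  54  57  58  56  55  59  56  56  38  39  43  43  45  46
   48  55  56  57  56  55  56]
 [ 56  56  54  55  57  59  58  55  53  53  48  43  33  37  42  41  42  44
   49  54  57  57  55  60  58]
 [ 58  56  58 
[... 566 characters left out ...]
22  34  36  35  38
   44  83 168 225 234 233 232]
 [237 222 132  57  41  41  41  40  36  37  40  37  30  19  23  23  18  25
   42  92 170 206 207 203 196]
 [238 225 140  57  41  37  38  38  33  38  32  41  31  22  16  16  22  30
   45  88 140 150 142 128 119]
 [230 214 133  58  35  31  30  32  32  31  35  36  43  36  42  45  46  38
   46  66  87  84  78  69  65]
 [189 169 102  43  33  29  28  26  31  32  40  51  79  75  89 113 104  68
   57  57  61  58  58  55  58]
 [105  92  61  36  26  29  27  32  35  45  67 107 142 126 150 177 161  98
   60  56  56  57  57  56  56]]
shift [14.1 23.1  0.1] turn -15.6 | clock 13.93 eef [367.6 257.3 115.6] rot [-3.1 -0.  -0.1] F [ 0.5  0.5 -2.5] w 9.3 g 58.8
```

Request:
arm_command(series=[0,0.3,1,0,0,0,1.5,3.5,0,-2,0,3.5,6.5,0,-4,0,5.5,9.5,0,-6,0,7.5,12.5,0,-8])

```text
clock: 14.35
eef_pos: [425.3, 121.4, 112.7]
tool_rot: [3.141, 0.002, 0.017]
force: [1.1, 0.4, -2.7]
width: 9.5
gripper_force: 58.7
```

```bash
python3 -c "
from h import *
to(479,8,114,0.148)
"
```

```text
shift [ 5.17 11.43 -0.13] turn -7.5 | clock 14.35 eef [425.3 121.4 112.7] rot [3.141e+00 2.000e-03 1.700e-02] F [ 1.1  0.4 -2.7] w 9.5 g 58.7
```

Request:
arm_command(series=[0,1.2,2.7,0,-1.8,0,2.5,5.5,0,-3.6,0,3.8,8.2,0,-5.5,0,4.9,10.4,0,-7,0,5.3,11.2,0,-7.5])

```text
clock: 14.77
eef_pos: [481.0, 7.1, 112.6]
tool_rot: [3.139, 0.001, 0.14]
force: [0.8, -1.2, -2.4]
width: 9.3
gripper_force: 58.8
```

Request:
arm_command(series=[0,0,0,0,0,0,0,0,0,0,0,0,0,0,0,0,0,0,0,0,0,0,0,0,0])

```text
clock: 15.18
eef_pos: [480.1, 14.1, 113.6]
tool_rot: [-3.141, 0.0, 0.148]
force: [0.5, -0.5, -2.5]
width: 9.2
gripper_force: 58.8
```

```bash
python3 -c "
from h import *
snap('top','t6');snap('scene','s6');i=np.load('s6.npz')['im'];t=np.load('t6.npz')['im']
f=lambda i,x,y,w,h,s:cv2.resize(i[y:y+h,x:x+w,::-1],(w*s,h*s),interpolation=cv2.INTER_CUBIC)
cv2.imwrite('pics/c6.png',np.hstack([f(i,270,200,100,120,4),f(t,270,170,100,120,4)]))
to(479,8,114,0.148)
for n,X in (('tab',(633,30,308)),('bottom',(633,30,118)),('orig',(633,30,262)),('arch',(564,20,170))): print(n,proj('scene',X),proj('top',X))
"
```

```text
shift [-0.22  0.54 -0.03] turn -0.0 | clock 15.28 eef [480.4  13.6 113.7] rot [-3.141  0.     0.148] F [ 0.1  0.7 -1.5] w 9.6 g 58.8
tab [324.28824918 227.00267306] [328.2921268  183.01751947]
bottom [322.59569193 294.56184076] [327.42292208 200.64450751]
orig [323.84122055 244.84601779] [328.05014585 187.92475848]
arch [309.96405923 258.64011171] [331.01153334 225.26042616]
```

View pics/c6.png

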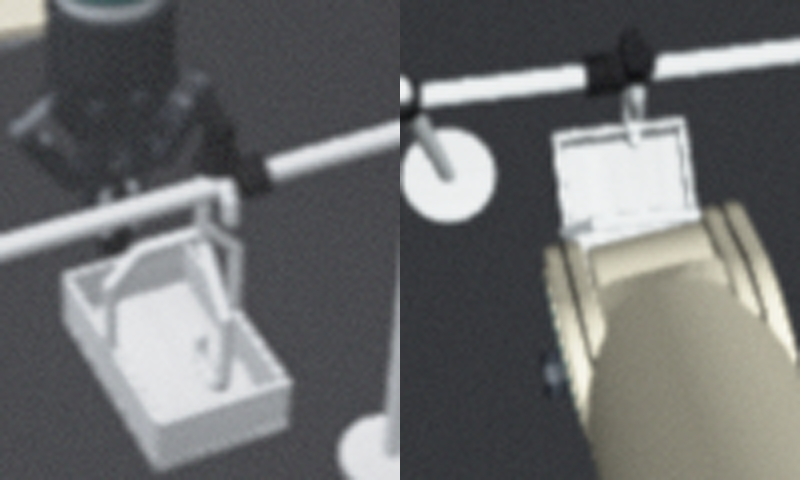

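Hook curl at crop (218,370), arch middle at (175,240). The arch is about 4 mm too far +y for a straight run, so I correct that and go forward.

Request:
arm_command(series=[0,0.5,0.2,0,0,0,1.5,0.4,0,0,0,2.7,0.4,0,0,0,4,0.4,0,0,0,4.5,0.4,0,0])

```text
clock: 15.7
eef_pos: [528.4, 15.7, 113.9]
tool_rot: [-3.141, -0.003, 0.146]
force: [0.5, -0.7, -3.1]
width: 9.2
gripper_force: 58.8
```

Request:
arm_command(series=[0,0.5,0,0,0,0,1.1,0,0,0,0,1.7,0,0,0,0,2.2,0,0,0,0,2.4,0,0,0])

```text
clock: 16.12
eef_pos: [550.4, 18.9, 113.7]
tool_rot: [-3.142, -0.001, 0.146]
force: [0.8, -0.1, -2.3]
width: 9.2
gripper_force: 58.8
```

```bash
python3 -c "
from h import *
snap('scene','s7');i=np.load('s7.npz')['im'];snap('top','t7');t=np.load('t7.npz')['im']
f=lambda i,x,y,w,h,s:cv2.resize(i[y:y+h,x:x+w,::-1],(w*s,h*s),interpolation=cv2.INTER_CUBIC)
cv2.imwrite('pics/c7.png',np.hstack([f(i,280,215,80,110,5),f(t,280,160,80,110,5)]))
to(548.9,19.9,114,0.148)
"
```

```text
shift [-0.07 -0.13 -0.04] turn -0.1 | clock 16.22 eef [549.8  18.7 113.6] rot [-3.142 -0.     0.146] F [-0.6  0.1 -3.9] w 9.1 g 58.8
```

View pics/c7.png

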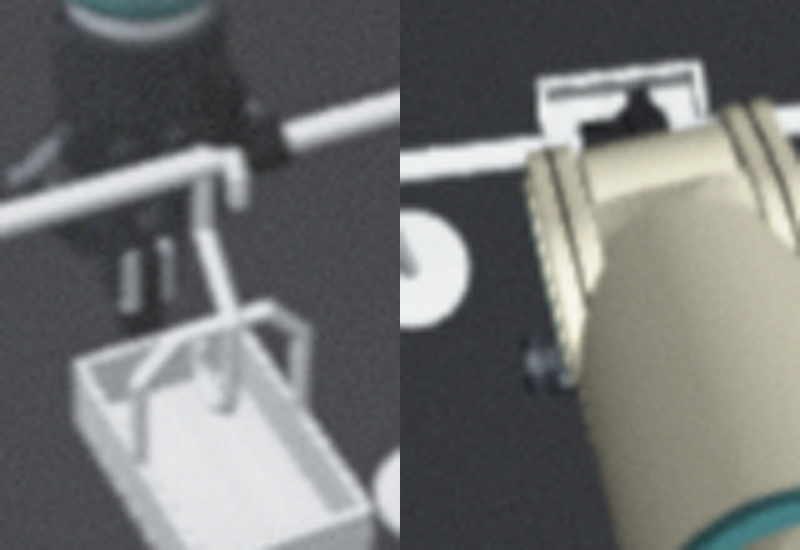

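Hook curl bottom is at crop (222,410) and slant end at (238,305). The arch top runs (178,342)-(270,305). I'll fit both numerically.

```bash
python3 - <<'E'
from h import *
from scipy.optimize import least_squares
np.set_printoptions(precision=1,suppress=True)
yw=.147;ex=np.array([np.cos(yw),np.sin(yw),0]);ey=np.array([-np.sin(yw),np.cos(yw),0]);ez=np.array([0,0,1.])
px=lambda c:np.array(c)/5.+[280,215]
hk=[((15,-13),(238,208)),((-15,-50),(200,232)),((15,-80),(238,305)),((0,-143),(222,410))]
def fh(p):
    o=np.array([p[0],p[1],p[2]]);return np.concatenate([proj('scene',o+a*ex+b*ez)-px(c) for (a,b),c in hk]+[[(p[2]-262)/3]])
r=least_squares(fh,[633,32,262]);print('hook',r.x,'res',r.fun)
ar=[((-22,0),(178,342)),((22,0),(270,305)),((-40,-20),(138,385)),((40,-20),(303,328))]
def fa(p,n):
    o=np.array([p[0],p[1],170.]);return np.concatenate([proj('scene',o+a*ey+b*ez)-px(c) for (a,b),c in ar[:n]])
for n in(2,4):
    q=least_squares(fa,[633,32],args=(n,));print('arch',q.x,q.fun)
    print('arch-hook in rail x,y',(np.append(q.x,0)-r.x)@ex,(np.append(q.x,0)-r.x)@ey)
# straight pixel test: brightness profile of shank x arch crossing
i=np.load('s7.npz')['im'].mean(2).astype(int);print(i[268:300,318:334])
E
```

```text
hook [637.8  30.5 261.7] res [ 0.2 -1.2  1.3 -1.  -0.6  3.4 -0.9 -1.2 -0.1]
arch [640.5  31.9] [ 0.1 -0.8 -0.1  0.9]
arch-hook in rail x,y 2.8822271034297873 0.9380018971258616
arch [640.2  31.5] [-0.1 -0.9 -0.3  0.8  0.3 -0.4  0.1  0.6]
arch-hook in rail x,y 2.576083783337928 0.6338114641410367
[[ 83  85 128 184 222 220 187 132  92  75  76  74  79  76  78  73]
 [ 74  80 111 168 212 223 202 150 101  78  75  76  77  75  73  74]
 [ 73  76  94 150 204 223 212 163 110  84  78  76  75  80  74  77]
 [ 76  74  85 134 195 221 219 178 127  84  78  76  75  76  75  77]
 [ 72  73  79 119 179 218 223 197 145  96  76  74  76  73  76  73]
 [ 76  71  78 102 153 204 224 211 159 107  80  74  75  78  78  75]
 [ 75  76  74  90 134 195 224 219 179 126  85  75  85  98 105 111]
 [ 76  74  75  80 118 180 219 222 199 143 112 115 136 160 169 166]
 [ 73  76  75  81 105 164 207 225 213 177 160 177 199 212 219 211]
 [ 73  76  85  96 118 164 210 225 220 202 202 214 220 222 216 201]
 [ 94 110 132 155 173 207 221 227 223 213 206 209 201 188 174 160]
 [156 173 200 211 220 221 223 222 219 203 184 173 153 134 121 114]
[... 641 characters left out ...]
 159 168 176 182 183 188 201]
 [184 212 220 219 204 202 193 182 162 159 169 178 179 182 188 196]
 [209 219 225 223 216 210 195 181 166 164 171 181 181 179 183 185]
 [221 220 223 225 222 209 189 179 169 172 186 185 184 179 179 179]
 [222 220 221 224 221 216 195 176 172 179 196 199 186 181 182 180]
 [224 220 220 223 221 215 196 175 165 185 204 210 196 185 182 182]
 [224 225 221 220 216 206 184 167 165 186 212 218 212 195 181 177]
 [225 224 223 214 202 189 171 155 167 198 218 222 218 202 187 181]
 [225 226 222 220 207 195 179 171 182 212 221 224 221 214 194 185]
 [225 225 226 226 223 219 214 209 215 221 223 224 223 219 208 193]
 [225 224 227 227 228 226 226 226 225 224 226 225 225 224 217 201]]
```

Request:
arm_command(series=[0,-0.2,0,0.3,0,0,-0.2,0,1,0,0,-0.2,0,2,0,0,-0.2,0,2.8,0,0,-0.2,0,3.2,0])

```text
clock: 16.63
eef_pos: [546.4, 18.2, 79.9]
tool_rot: [-3.141, 0.003, 0.146]
force: [-0.2, -1.8, -3.0]
width: 9.2
gripper_force: 58.7
```

Request:
arm_command(series=[0,0,0,0.1,0,0,0,0,0.2,0,0,0,0,0.3,0,0,0,0,0.4,0,0,0,0,0.5,0])

```text
clock: 17.05
eef_pos: [547.9, 18.4, 76.9]
tool_rot: [3.142, -0.001, 0.146]
force: [0.1, 0.0, -2.6]
width: 9.7
gripper_force: 58.7
```

Request:
arm_command(series=[0,0,0,0.1,0,0,0,0,0.2,0,0,0,0,0.3,0,0,0,0,0.3,0,0,0,0,0.3,0])

```text
clock: 17.47
eef_pos: [547.8, 18.4, 73.7]
tool_rot: [3.142, -0.001, 0.146]
force: [0.1, -0.7, -1.2]
width: 9.4
gripper_force: 58.9
```

Request:
arm_command(series=[0,0,0,0.05,0,0,0,0,0.1,0,0,0,0,0.15,0,0,0,0,0.2,0,0,0,0,0.2,0])

```text
clock: 17.88
eef_pos: [548.9, 18.6, 72.4]
tool_rot: [3.142, -0.003, 0.146]
force: [0.7, -0.3, 5.0]
width: 9.3
gripper_force: 59.9
```

Request:
arm_command(series=[0,0,0,-0.05,0,0,0,0,-0.1,0,0,0,0,-0.1,0,0,0,0,-0.1,0,0,0,0,-0.1,0])

```text
clock: 18.3
eef_pos: [547.8, 18.4, 72.8]
tool_rot: [-3.142, -0.001, 0.146]
force: [-0.8, 0.0, 4.1]
width: 9.4
gripper_force: 59.8
```

Request:
arm_command(series=[10,0,0,0,0,14,0,0,0,0,18,0,0,0,0,25,0,0,0,0,40,0,0,0,0])

```text
clock: 18.72
eef_pos: [546.9, 18.3, 72.2]
tool_rot: [-3.142, 0.001, 0.146]
force: [-0.5, 0.4, 0.5]
width: 32.1
gripper_force: 0.0
```

Request:
arm_command(series=[40,0,0,0,0,40,0,0,0,0,40,-0.5,0,0,0,40,-1.5,0,0,0,40,-2.5,0,0,0])

```text
clock: 19.13
eef_pos: [522.3, 14.7, 72.6]
tool_rot: [-3.142, 0.0, 0.146]
force: [-0.4, 0.3, -0.4]
width: 34.1
gripper_force: 0.0
```

Request:
arm_command(series=[40,-2,0,0,0,40,-5,0,0,0,40,-8,0,0,0,40,-10,0,0,0,40,-11,0,0,0])

```text
clock: 19.55
eef_pos: [409.5, -2.0, 72.8]
tool_rot: [3.141, 0.005, 0.145]
force: [0.2, 0.3, -0.5]
width: 33.9
gripper_force: 0.0
```

Request:
arm_command(series=[40,0,0,0,0,40,0,0,0,0,40,0,0,0,0,40,0,0,0,0,40,0,0,0,0])

```text
clock: 19.97
eef_pos: [415.1, -1.0, 72.6]
tool_rot: [-3.142, -0.001, 0.146]
force: [0.3, -0.9, 0.1]
width: 33.9
gripper_force: 0.0
```

```bash
python3 - <<'E'
from h import *
np.set_printoptions(precision=1,suppress=True)
prev=None
for k in range(70):
    im,d=viewer.get_image('scene')
    if k%10==0:
        g=im[200:350,260:380].astype(float).mean(2)
        if prev is not None: print('diff',np.abs(g-prev).max().round(1))
        prev=g
t,dt=viewer.get_image('top')
print(monitor.read_state()['clock'])
# expected tray rim corners if hung level; arch at seat
yw=.147;ex=np.array([np.cos(yw),np.sin(yw),0]);ey=np.array([-np.sin(yw),np.cos(yw),0])
o=np.array([635.5,31,25.])
for a in(-50,0,50):
  for b in(-25,25):
    X=o+a*ex+b*ey+[0,0,3]; u,v=proj('top',X).round().astype(int); us,vs=proj('scene',X).round().astype(int)
    print(a,b,'top pt',atd('top',u,v,dt[v,u]),'scene pt',atd('scene',us,vs,d[vs,us]))
# dark tab/collar row
u,v=proj('top',[633,31,262]).round().astype(int);print(t[v-1:v+2,u-16:u+12].mean(2).astype(int))
E
```

```text
diff 67.0
diff 47.0
diff 13.7
diff 13.7
diff 13.3
diff 12.3
23.5167
-50 -25 top pt [590.4  -0.6  27.4] scene pt [585.3  -1.   24.7]
-50 25 top pt [584.   47.8  23.9] scene pt [576.6  50.1  22.4]
0 -25 top pt [639.2   6.1  28.5] scene pt [637.    6.9  24.1]
0 25 top pt [632.3  54.6  28.5] scene pt [630.   56.1  26.1]
50 -25 top pt [633.9  17.2 268.6] scene pt [713.1   5.1  58.3]
50 25 top pt [627.8  58.1 271.2] scene pt [704.4  54.6  56. ]
[[235 236 230 202 111  51  40  44  43  36  36  41  43  39  27  34  35  36
   38  37  52 114 202 232 234 234 233 231]
 [238 237 237 223 133  54  36  40  40  41  36  34  43  38  26  20  23  22
   24  38  66 137 205 225 224 223 217 210]
 [237 238 236 226 142  54  39  39  36  36  34  31  40  37  32  19  13  18
   27  57 115 173 208 220 219 221 207 191]]
```

The caddy hangs level with its floor about 25 mm up. It is at rest, and the hook is by the collar.

```bash
python3 -c "
from h import *
print(workorder.finish_job())"
```

```text
the job is handed in; nothing more can be done
None
```

I handed the job in at about 23.5 s: the hook hangs on the rail by the collar and the caddy hangs level and at rest from its lower curl, with wrist forces under about 12 N in every reading; the hand-in returned no verdict.

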